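Put returned pipe fittings back into their stock bins

ROBOT

A 6-joint arm with a two-finger parallel gripper is mounted at the origin on the work surface. World frame = base frame: x ahead of the robot, y to its left, z up, the work surface at z = 0. Lengths are in m, angles in rad, forces in N, time in s.
With the tool pointing down it reaches from about 0.25 to 0.775 m from the base axis. Payload 4 kg.
Tool frame: the origin (TCP) lies on the centre line of the jaws, within the pads' length; the fingertips stand 14 mm ahead of it and the grasp point (between the pads) lies 5 mm behind it; z points along the fingers, y is the line along which they close (so a half turn about z gives the same grasp; the last joint's range is limited). The gripper opens to 94 mm and grips with 3 to 60 N. Pads are 16 mm wide; open, the fingers measure 119 mm over their backs; the gripper's body (75 mm by 177 mm) begins 78 mm behind the grasp point.
Start: joints at [1.065, 0.087, 1.371, -0, 1.684, -0.103], TCP at [0.216, 0.506, 0.22] pointing down, gripper open.
Joint ranges: [-3.1, 3.1], [-0.76, 2.03], [0.27, 2.55], [-1.08, 4.22], [0.17, 2.65], [-2.57, 2.57]. Speed limits (rad/s): [2.79, 2.79, 3.14, 3.14, 3.14, 3.14].

INTERFACE

Orientations are given as [roll, pitch, yaw] about the fixed x, y, z axes, in that order (R = Rz(yaw) Ry(pitch) Rx(roll)).
In Python, from rig import robot, imaging, nets gives the robot as it stands.
- The arm moves only by the shell command python3 -m creep 'ROWS' [OPENING] [FORCE]. ROWS is JSON, a list of rows, each a list of 2 entries, a list of its own where there are three numbers: the shift along the world's x, y, z in mm, then the turn about the world's z in rad. In form: [[[dx, dy, dz], turn], ...]. A call has 1 to 8 rows; each row shifts and turns the commanded pose from where the row before left it; what a row does not reach is not made up. A row lasts 1/8 s, in which the tool goes at most 62.5 mm and 10.7 degrees, less where a joint would pass 70% of its speed; a pose out of reach is approached as far as the arm can. A call is refused whole if a number of a shift passes 62.5 or a number of a turn 0.188, either way. A call with a gripper value outside its range is refused whole. OPENING is the gripper command: -1 is fully open, 1 is shut, values between are in proportion, set as the call begins (- or left out, the last holds). The fingers move at their own pace and stop on an object; FORCE is the grip in N (left out, the last holds). Time passes only in rows, so rows that do not move let the fingers close. It gives the time, the measured TCP pose, the force, the opening and the grip force at its end, in the units of the state.
- robot.read_state(): the state, without advancing time (a new reading comes with each control period).
- imaging.camera(name): name is "scene" or "top" or "wrist"; returns the picture (384x512x3 uint8, red, green, blue); there is no depth.
- imaging.camera_model(name): a dict with "fx", "fy", "cx", "cy" (pixels), "rvec" (rotation vector, rad) and "tvec" (3), from world to camera coordinates, as OpenCV has them. Camera axes: x right, y down, z forward; pixel columns grow to the right and rows downward; lengths in m; the calibration is good to about 2 mm. A picture is of the moment at which its call begins: read the wrist's pose just before it. camera_model takes no time and is no camera call; for the wrist camera it gives the pose at the moment of the call.
- robot.sign_off(): hands the job in; it is judged then, once.
Trained networks look in the newest picture that a camera, given by its name, has taken for a name from the list of things; names that differ only in an ending like _2 or _b are one class to them, and where a whole thing is asked for, a point or a joint stands for the part that bears it (a point fixed in the world has none). Each returns a list of dicts, best first, with "p" (0 to 1); they miss things now and then, are a little off and sometimes report something else, mostly with a low value. They report only what shows in the picture. A call takes as long as a camera call.
- nets.look_for(name, camera): "position" ([row, column] in pixels, amid what is visible of it).
- nets.masks_of(name, camera): "region" (384x512 bool, what is visible of it) and "position" ([row, column] in pixels, amid what is visible of it).
The state is a dict: "t": time; "joints": joint angles; "joint_velocities": joint speeds; "tau": joint torques, N m; "ee_pos": TCP position; "tcp_rot": TCP orientation; "ft_force": force on the tool from outside, world axes, zero at the start; "torque": the same for the moment, N m; "width": finger opening in m; "gripper_force": force on a finger pad.
Only numpy, scipy, OpenCV 4.12 (cv2) and the standard library are available. Lean on these libraries where they do the work, as an engineer would, in place of code of your own. Each camera call takes 0.05 s, during which the arm holds its last target. There are 200 camera calls.

TASK

Four steel fittings have come back to the stores bench: a large elbow, a small elbow, a tee and a ball valve. Put each one back into the blue stock bin that already holds fittings of the same kind and size, set down (not dropped from a height) so that it rests on the bin's floor in the empty front part, in front of the stock. Do not knock over the bottle standing among them.

Things in the scene. Friction and masses are not known exactly. Their poses are not given: they have to be found in the camera images.
- elbow_large: Large 90 degree pipe elbow, bare steel, 0.3 kg, lying flat. Two legs, 42 mm diameter, along +x and +y from the corner where their centre lines meet, at x = y = -8.5 mm; flat end faces 38 mm from it. Origin near the balance point, at mid-height, 21 mm above the support. Along y at the origin it measures 59 mm: back of the x leg at y = -29.5, end face of the y leg at +29.5 mm; likewise along x.
- elbow_small: Small 90 degree pipe elbow, bare steel, 0.12 kg, like the large one at 2/3 size, lying flat. Two legs, 28 mm diameter, along +x and +y from the corner where their centre lines meet, at x = y = -6 mm; flat end faces 28 mm from it. Origin near the balance point, at mid-height, 14 mm above the support. Along y at the origin it measures 42 mm, y = -20 to +22 mm; likewise along x.
- tee: Pipe tee, bare steel, 0.28 kg, lying flat. Straight run 36 mm in diameter, 68 mm long, along x with its centre line at y = -6 mm; from its middle a branch of the same diameter to +y, flat end face at y = +28 mm. Origin near the balance point, at mid-height, 18 mm above the support. Along y at the origin it measures 52 mm, y = -24 to +28 mm.
- valve: Small ball valve, bare steel, 0.26 kg, resting on a flat of its eight-sided body, lever on top. Body along x, 64 mm long with short round ends, 34 mm across flats (flat sides at y = -17 and +17 mm). Origin on the body's centre line at mid-length, 17 mm above the support. Flat lever 14 mm wide with a black sleeve, level above the body from x = -8 to +61 mm; top of all 47 mm above the support.
- bin_elbow_large: Blue open stock bin with two large elbows fixed at its back; the bins differ only in this, and stay put. Long 220 mm (x), wide 148 mm (y), walls and floor 4 mm. Front wall (label, to -x) 36 mm high, back 70, sides 70 sloping down to the front from x = -50 mm. Origin: centre of the underside. Empty floor in front of the stock: x = -106 to +26, y = -70 to +70 mm.
- bin_elbow_small: Blue open stock bin with three small elbows fixed at its back; the bins differ only in this, and stay put. Long 220 mm (x), wide 148 mm (y), walls and floor 4 mm. Front wall (label, to -x) 36 mm high, back 70, sides 70 sloping down to the front from x = -50 mm. Origin: centre of the underside. Empty floor in front of the stock: x = -106 to +26, y = -70 to +70 mm.
- bin_tee: Blue open stock bin with two tees fixed at its back; the bins differ only in this, and stay put. Long 220 mm (x), wide 148 mm (y), walls and floor 4 mm. Front wall (label, to -x) 36 mm high, back 70, sides 70 sloping down to the front from x = -50 mm. Origin: centre of the underside. Empty floor in front of the stock: x = -106 to +26, y = -70 to +70 mm.
- bin_valve: Blue open stock bin with two ball valves fixed at its back; the bins differ only in this, and stay put. Long 220 mm (x), wide 148 mm (y), walls and floor 4 mm. Front wall (label, to -x) 36 mm high, back 70, sides 70 sloping down to the front from x = -50 mm. Origin: centre of the underside. Empty floor in front of the stock: x = -106 to +26, y = -70 to +70 mm.
- sealant: White plastic bottle with a black cap and a paper label, standing upright among the fittings, 34 mm in diameter and 85 mm high, 0.09 kg. Origin at the centre of its underside, z along the bottle. Must not be knocked over.

How it is judged:
By the outcome, as a careful person would: the job done as asked, in the order asked, and still so for the second after the job is handed in, with the robot touching nothing.
It also fails if it takes over 83 s, if anything falls off the work surface, if the arm or the gripper's body presses on something with over 40 N, if the wrist force passes 120 N, or if a joint passes its speed limit or range.

## Working session

There is one attempt and no reset: what is moved stays moved. The work goes in short steps, Python scripts to look and compute and a shell command to move; the robot and the scene stay as the last step left them, time stands still between calls to the robot, and variables do not carry over. Pictures are saved under pics/ and viewed, at most 14 in all, crops included, and the job is handed in when it is done.

```bash
mkdir -p pics; cat > h.py <<'E'
import numpy as np, cv2
from rig import robot, imaging, nets
def ray(cam,px,z):
    m=imaging.camera_model(cam); R=cv2.Rodrigues(np.array(m["rvec"],float))[0]; t=np.array(m["tvec"],float)
    c=-R.T@t; px=np.atleast_2d(px).astype(float) # (col,row)
    d=np.c_[(px[:,0]-m["cx"])/m["fx"],(px[:,1]-m["cy"])/m["fy"],np.ones(len(px))]@R
    s=(z-c[2])/d[:,2]; return c+d*s[:,None]
def proj(cam,P):
    m=imaging.camera_model(cam); K=np.array([[m["fx"],0,m["cx"]],[0,m["fy"],m["cy"]],[0,0,1]])
    return cv2.projectPoints(np.atleast_2d(P).astype(float),np.array(m["rvec"],float),np.array(m["tvec"],float),K,None)[0][:,0]
def snap(cam,fn):
    im=imaging.camera(cam); cv2.imwrite("pics/"+fn,im[:,:,::-1]); return im
E
python3 - <<'E'
from h import *
names="elbow_large elbow_small tee valve bin_elbow_large bin_elbow_small bin_tee bin_valve sealant".split()
for cam in("top","scene"):
    im=snap(cam,cam+"1.png")
    for n in names:
        r=nets.masks_of(n,cam)
        print(cam,n,[(round(d["p"],2),np.round(d["position"]).tolist(),int(d["region"].sum()),np.round(ray(cam,d["position"][::-1],0.02)[0],3).tolist()) for d in r[:4]])
s=robot.read_state(); print(s["t"],s["ee_pos"],s["tcp_rot"])
m=imaging.camera_model("top");print(m)
E
```

```text
top elbow_large [(0.87, [258.0, 392.0], 451, [0.385, -0.337, 0.02]), (0.56, [256.0, 129.0], 229, [0.411, 0.335, 0.02]), (0.25, [154.0, 156.0], 5548, [0.679, 0.267, 0.02])]
top elbow_small [(0.68, [256.0, 129.0], 239, [0.412, 0.335, 0.02])]
top tee [(0.56, [220.0, 314.0], 470, [0.49, -0.144, 0.02])]
top valve [(0.74, [220.0, 257.0], 374, [0.494, 0.003, 0.02]), (0.22, [137.0, 223.0], 5337, [0.72, 0.087, 0.02])]
top bin_elbow_large [(0.76, [131.0, 291.0], 5337, [0.729, -0.093, 0.02])]
top bin_elbow_small [(0.9, [135.0, 358.0], 5595, [0.712, -0.27, 0.02])]
top bin_tee [(0.76, [150.0, 158.0], 5576, [0.688, 0.261, 0.02])]
top bin_valve [(0.74, [138.0, 219.0], 5377, [0.716, 0.097, 0.02]), (0.64, [258.0, 392.0], 448, [0.387, -0.337, 0.02])]
top sealant [(0.6, [233.0, 192.0], 194, [0.467, 0.172, 0.02])]
scene elbow_large [(0.84, [156.0, 138.0], 397, [0.378, -0.348, 0.02])]
scene elbow_small [(0.56, [197.0, 398.0], 250, [0.413, 0.338, 0.02])]
scene tee [(0.92, [189.0, 191.0], 511, [0.492, -0.156, 0.02]), (0.75, [273.0, 267.0], 7581, [0.727, 0.077, 0.02])]
scene valve [(0.78, [198.0, 257.0], 461, [0.491, 0.008, 0.02]), (0.68, [200.0, 397.0], 271, [0.424, 0.336, 0.02])]
scene bin_elbow_large []
scene bin_elbow_small [(0.79, [241.0, 101.0], 7030, [0.713, -0.281, 0.02])]
scene bin_tee [(0.83, [279.0, 361.0], 8147, [0.702, 0.256, 0.02])]
scene bin_valve [(0.88, [275.0, 263.0], 7815, [0.733, 0.072, 0.02])]
scene sealant [(0.8, [194.0, 327.0], 419, [0.438, 0.172, 0.02]), (0.73, [279.0, 363.0], 8267, [0.701, 0.26, 0.02])]
1.0 [0.21560151 0.50599534 0.21951462] [3.14148849e+00 3.46372068e-06 2.73880383e+00]
{'fx': 480.83452441749256, 'fy': 480.83452441749256, 'cx': 255.2724043401634, 'cy': 196.0110569291097, 'rvec': array([ 2.10365279, -2.1713491 ,  0.14254498]), 'tvec': array([0.02342123, 0.55376858, 1.19162942])}
```

```bash
python3 - <<'E'
import cv2
im=cv2.imread("pics/top1.png")
cv2.imwrite("pics/top1c.png",cv2.resize(im[80:290,105:425],(800,525),interpolation=cv2.INTER_CUBIC))
E
```

```text
(no output)
```

View pics/top1c.png

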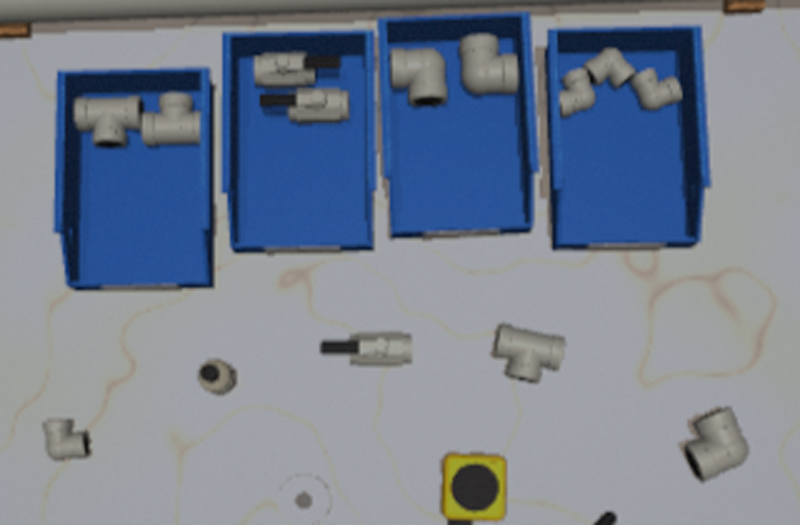

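View pics/scene1.png

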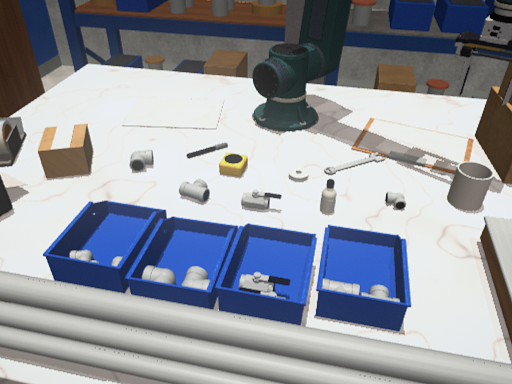

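The top crop shows, left to right, the bins for tees, valves, large elbows and small elbows. In front of them are the small elbow (65,438), bottle (217,376), valve (366,348), tee (528,350) and large elbow (717,443), all in crop pixels. Next I'll fit the poses.

```bash
cat > fit.py <<'E'
from h import *
from scipy.optimize import minimize
def cyl(a,b,r,n=20):
    a,b=np.array(a,float),np.array(b,float); d=(b-a)/np.linalg.norm(b-a)
    u=np.cross(d,[0,0,1.]);u/=np.linalg.norm(u); v=np.cross(d,u); t=np.linspace(0,2*np.pi,n)
    c=r*(np.cos(t)[:,None]*u+np.sin(t)[:,None]*v); return np.r_[a+c,b+c]
def box(x,y,z): return np.array([[i,j,k] for i in x for j in y for k in z],float)
def elbow(c,r,l): return [cyl([c-r*.8,c,0],[c+l,c,0],r),cyl([c,c-r*.8,0],[c,c+l,0],r)]
MODEL={"elbow_large":(elbow(-8.5,21,38),21),"elbow_small":(elbow(-6,14,28),14),
 "tee":([cyl([-34,-6,0],[34,-6,0],18),cyl([0,-6,0],[0,28,0],18)],18),
 "valve":([cyl([-32,0,0],[32,0,0],16),box([-20,20],[-17,17],[-17,17]),box([-8,61],[-7,7],[24,30])],17)}
def render(name,cam,p,S=4,z0=0.):
    parts,h=MODEL[name]; x,y,th=p; c,s=np.cos(th),np.sin(th); M=np.zeros((384*S,512*S),np.uint8)
    R=np.array([[c,-s,0],[s,c,0],[0,0,1]])
    for P in parts:
        W=P/1000@R.T+[x,y,h/1000+z0]; q=proj(cam,W)*S+S/2-.5
        cv2.fillConvexPoly(M,cv2.convexHull(q.astype(np.float32)).astype(np.int32),255)
    return cv2.resize(M,(512,384),interpolation=cv2.INTER_AREA)/255.
def fit(name,mask,cam,guess,ths=None,z0=0.):
    m=cv2.GaussianBlur(mask.astype(np.float32),(0,0),.6)
    f=lambda q:(lambda r:np.abs(r-m).sum()/m.sum())(cv2.GaussianBlur(render(name,cam,(q[0]/1000,q[1]/1000,q[2]/30),2,z0).astype(np.float32),(0,0),.6))
    out=[]
    for th in (np.arange(0,6.28,.4) if ths is None else ths):
        q0=np.array([guess[0]*1e3,guess[1]*1e3,th*30])
        r=minimize(f,q0,method="Nelder-Mead",options=dict(initial_simplex=q0+np.array([[0,0,0],[8,0,0],[0,8,0],[0,0,8]]),maxiter=70))
        out.append((r.fun,r.x[0]/1e3,r.x[1]/1e3,(r.x[2]/30+np.pi)%(2*np.pi)-np.pi))
    return sorted(out)
E
python3 - <<'E'
from fit import *
imaging.camera("top")
G={"elbow_large":(.385,-.337),"elbow_small":(.411,.335),"tee":(.49,-.145),"valve":(.494,.003)}
for n,g in G.items():
    d=[d for d in nets.masks_of(n,"top") if np.linalg.norm(ray("top",d["position"][::-1],.02)[0,:2]-g)<.05]
    if not d: print("miss",n); continue
    for o in fit(n,d[0]["region"],"top",g)[:3]: print(n,np.round(o,3))
C={"tee":[(70,288),(212,287),(58,70),(210,68)],"valve":[(233,250),(373,247),(223,33),(374,31)],"EL":[(392,236),(532,231),(378,18),(529,13)],"ES":[(553,246),(699,243),(549,30),(699,26)]}
for n,c in C.items():
    c=np.array(c)/2.5+[105,80]; f=ray("top",c[:2],.036); b=ray("top",c[2:],.07)
    print(n,"front",f.mean(0).round(3),"back",b.mean(0).round(3),"yaw",np.arctan2(*(b.mean(0)-f.mean(0))[[1,0]]).round(3),"yaw2",np.arctan2(-(f[0]-f[1])[0],(f[0]-f[1])[1]).round(3),np.arctan2(-(b[0]-b[1])[0],(b[0]-b[1])[1]).round(3))
E
```

```text
Traceback (most recent call last):
  File "fit.py", line 25, in fit
    r=minimize(f,q0,method="Nelder-Mead",options=dict(initial_simplex=q0+np.array([[0,0,0],[8,0,0],[0,8,0],[0,0,8]]),maxiter=70))
  File "fit.py", line 21, in <lambda>
    f=lambda q:(lambda r:np.abs(r-m).sum()/m.sum())(cv2.GaussianBlur(render(name,cam,(q[0]/1000,q[1]/1000,q[2]/30),2,z0).astype(np.float32),(0,0),.6))
                                                                     ~~~~~~^^^^^^^^^^^^^^^^^^^^^^^^^^^^^^^^^^^^^^^^^^^^^
  File "fit.py", line 16, in render
    W=P/1000@R.T+[x,y,h/1000+z0]; q=proj(cam,W)*S+S/2-.5
                                    ~~~~^^^^^^^
  File "h.py", line 9, in proj
    m=imaging.camera_model(cam); K=np.array([[m["fx"],0,m["cx"]],[0,m["fy"],m["cy"]],[0,0,1]])
ValueError: time passes only in moves, steps and waits
```

```bash
sed -i 's/imaging.camera_model(cam)/CM(cam)/; 3i import functools\nCM=functools.cache(lambda c: imaging.camera_model(c))' h.py; cat h.py | head -6
cat > t.py <<'E'
from fit import *
imaging.camera("top")
G={"elbow_large":(.385,-.337),"elbow_small":(.411,.335),"tee":(.49,-.145),"valve":(.494,.003)}
for n,g in G.items():
    d=[d for d in nets.masks_of(n,"top") if np.linalg.norm(ray("top",d["position"][::-1],.02)[0,:2]-g)<.05]
    if not d: print("miss",n); continue
    for o in fit(n,d[0]["region"],"top",g)[:3]: print(n,np.round(o,3))
C={"tee":[(70,288),(212,287),(58,70),(210,68)],"valve":[(233,250),(373,247),(223,33),(374,31)],"EL":[(392,236),(532,231),(378,18),(529,13)],"ES":[(553,246),(699,243),(549,30),(699,26)]}
for n,c in C.items():
    c=np.array(c)/2.5+[105,80]; f=ray("top",c[:2],.036); b=ray("top",c[2:],.07)
    print(n,"front",f.mean(0).round(3),"back",b.mean(0).round(3),"yaw",np.arctan2(*(b.mean(0)-f.mean(0))[[1,0]]).round(3),"yaw2",np.arctan2(-(f[0]-f[1])[0],(f[0]-f[1])[1]).round(3),np.arctan2(-(b[0]-b[1])[0],(b[0]-b[1])[1]).round(3))
print(robot.read_state()["t"])
E
python3 t.py
```

```text
import numpy as np, cv2
from rig import robot, imaging, nets
import functools
CM=functools.cache(lambda c: imaging.camera_model(c))
def ray(cam,px,z):
    m=CM(cam); R=cv2.Rodrigues(np.array(m["rvec"],float))[0]; t=np.array(m["tvec"],float)
elbow_large [ 0.089  0.387 -0.335  0.367]
elbow_large [ 0.089  0.387 -0.334  0.401]
elbow_large [ 0.09   0.387 -0.334  0.358]
elbow_small [ 0.167  0.41   0.33  -1.499]
elbow_small [ 0.17   0.411  0.331 -1.516]
elbow_small [ 0.172  0.411  0.331 -1.551]
tee [ 0.072  0.485 -0.15   1.344]
tee [ 0.072  0.485 -0.15   1.339]
tee [ 0.073  0.485 -0.15   1.307]
valve [0.172 0.494 0.002 1.529]
valve [0.174 0.495 0.002 1.564]
valve [0.176 0.496 0.003 1.544]
tee front [0.566 0.248 0.036] back [0.789 0.248 0.07 ] yaw -0.001 yaw2 -0.026 -0.023
valve front [0.601 0.08  0.036] back [0.823 0.077 0.07 ] yaw -0.012 yaw2 -0.012 -0.023
EL front [ 0.611 -0.085  0.036] back [ 0.834 -0.084  0.07 ] yaw 0.007 yaw2 0.003 -0.002
ES front [ 0.594 -0.254  0.036] back [ 0.814 -0.259  0.07 ] yaw -0.023 yaw2 -0.013 -0.009
1.35
```

```bash
python3 -m creep '[[[20,-60,0],-0.06],[[20,-60,0],-0.06],[[20,-60,0],-0.06],[[15,-60,0],-0.06],[[15,-60,0],-0.06],[[15,-60,0],-0.06],[[10,-60,0],-0.06],[[10,-60,0],-0.06]]' -1
python3 -m creep '[[[10,-60,0],-0.06],[[10,-60,0],-0.06],[[10,-60,0],-0.06],[[10,-60,0],-0.06],[[6,-60,0],-0.06],[[0,-60,0],-0.06],[[0,0,0],0]]'
cat > w.py <<'E'
import sys
from fit import *
n,x,y,th=sys.argv[1],*map(float,sys.argv[2:5]); fn=sys.argv[5]
s=robot.read_state(); CM("wrist"); im=snap("wrist",fn)
print("tcp",np.round(s["ee_pos"],4),np.round(s["tcp_rot"],3),"t",s["t"],"exp px",proj("wrist",[x,y,.02]).round())
r=nets.masks_of(n,"wrist")
for d in r[:3]: print(round(d["p"],2),np.round(d["position"]),d["region"].sum(),ray("wrist",d["position"][::-1],.02)[0].round(3))
e=[d for d in r if np.linalg.norm(ray("wrist",d["position"][::-1],.02)[0,:2]-[x,y])<.06]
if e:
    o=fit(n,e[0]["region"],"wrist",(x,y),[th-.2,th,th+.2])[0]; print(n,np.round(o,4))
    M=(render(n,"wrist",o[1:])>.5).astype(np.uint8); cs=cv2.findContours(M,0,2)[0]
    v=im[:,:,::-1].copy(); cv2.drawContours(v,cs,-1,(0,0,255),1); cv2.imwrite("pics/"+fn,v)
E
python3 w.py elbow_large .387 -.335 .37 w_el.png
```

```text
t: 2.35
ee_pos: [0.3399, 0.0263, 0.2199]
tcp_rot: [3.14, 0.001, 2.257]
ft_force: [0.6, 0.0, 0.8]
width: 0.094
gripper_force: 0.0
t: 3.22
ee_pos: [0.3851, -0.3351, 0.2182]
tcp_rot: [-3.14, -0.002, 1.894]
ft_force: [-0.8, 0.4, 0.4]
width: 0.0936
gripper_force: 0.0
tcp [ 0.3851 -0.3351  0.2182] [-3.140e+00 -2.000e-03  1.894e+00] t 3.225 exp px [[260. 170.]]
0.64 [170. 262.] 2646 [ 0.389 -0.334  0.02 ]
elbow_large [ 0.0645  0.3903 -0.3334  0.374 ]
```

View pics/w_el.png

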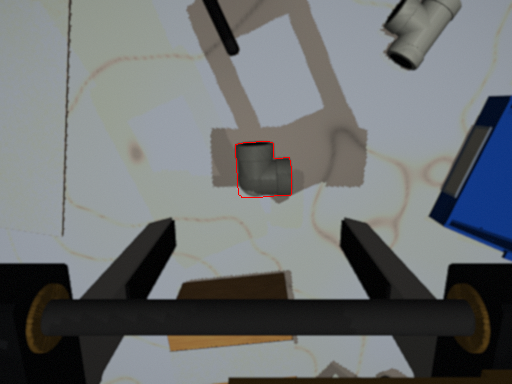

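The red fit outline sits on the large elbow at (265,170). There is a cardboard box at (230,310), so I'll check its clearance to the gripper body.

```bash
python3 - <<'E'
from h import *
for z in (0.,.05,.1): print(z,ray("wrist",[(180,283),(290,272),(295,345),(170,350)],z).round(3).tolist())
for z in (0.,.05,.1): print(z,ray("scene",[(92,127),(94,165),(44,175),(40,150)],z).round(3).tolist())
E
```

```text
0.0 [[0.341, -0.507, 0.0], [0.468, -0.447, 0.0], [0.512, -0.547, 0.0], [0.355, -0.609, 0.0]]
0.05 [[0.343, -0.476, 0.05], [0.455, -0.424, 0.05], [0.493, -0.51, 0.05], [0.356, -0.564, 0.05]]
0.1 [[0.346, -0.444, 0.1], [0.441, -0.4, 0.1], [0.473, -0.474, 0.1], [0.357, -0.519, 0.1]]
0.0 [[0.215, -0.578, 0.0], [0.416, -0.462, 0.0], [0.491, -0.566, 0.0], [0.378, -0.652, 0.0]]
0.05 [[0.3, -0.52, 0.05], [0.486, -0.413, 0.05], [0.555, -0.509, 0.05], [0.45, -0.589, 0.05]]
0.1 [[0.385, -0.462, 0.1], [0.556, -0.364, 0.1], [0.618, -0.452, 0.1], [0.523, -0.525, 0.1]]
```

```bash
python3 -m creep '[[[4,1,-40],0.049],[[0,0,-50],0],[[0,0,-50],0],[[0,0,-35],0],[[0,0,-20],0],[[0,0,-6],0],[[0,0,0],0]]' -1

```

```text
t: 4.2
ee_pos: [0.3904, -0.3302, 0.0193]
tcp_rot: [3.141, 0.001, 1.949]
ft_force: [-0.2, 0.0, 0.5]
width: 0.0943
gripper_force: 0.0
```

```bash
python3 -m creep '[[[0,-1,-2],0],[[0,0,0],0],[[0,0,0],0],[[0,0,0],0],[[0,0,0],0],[[0,0,0],0],[[0,0,0],0],[[0,0,0],0]]' 1 35
python3 -m creep '[[[0,0,0],0],[[0,0,0],0],[[0,0,20],0],[[0,0,40],0],[[0,0,40],0],[[0,0,30],0],[[0,0,0],0]]'

```

```text
t: 5.2
ee_pos: [0.39, -0.3321, 0.0168]
tcp_rot: [3.141, 0.0, 1.948]
ft_force: [-0.7, -0.4, 2.9]
width: 0.0585
gripper_force: 35.0
t: 6.08
ee_pos: [0.3907, -0.3327, 0.1479]
tcp_rot: [3.14, 0.003, 1.948]
ft_force: [1.1, 1.2, -3.2]
width: 0.0586
gripper_force: 35.0
```

```bash
python3 -m creep '[[[41,35,0],-0.053],[[41,35,0],-0.053],[[41,35,0],-0.053],[[41,35,0],-0.053],[[41,35,0],-0.053],[[41,35,0],-0.053],[[43,36,0],-0.053],[[0,0,0],0]]'
python3 -m creep '[[[0,0,-40],0],[[0,0,-40],0],[[0,0,-25],0],[[0,0,-12],0],[[0,0,-4],0],[[0,0,0],0]]'
```

```text
t: 7.08
ee_pos: [0.6794, -0.082, 0.1406]
tcp_rot: [-3.135, -0.003, 1.582]
ft_force: [-1.4, 0.2, -3.6]
width: 0.0583
gripper_force: 35.0
t: 7.82
ee_pos: [0.6792, -0.0862, 0.0262]
tcp_rot: [3.14, 0.0, 1.577]
ft_force: [0.1, -0.5, -2.8]
width: 0.0585
gripper_force: 35.0
```

```bash
python3 -m creep '[[[0,0,-3],0],[[0,0,-1],0],[[0,0,0],0]]'
python3 -m creep '[[[0,0,-1],0],[[0,0,0],0]]'
```

```text
t: 8.2
ee_pos: [0.679, -0.0859, 0.0218]
tcp_rot: [3.141, 0.0, 1.577]
ft_force: [-0.3, -0.4, -3.6]
width: 0.0584
gripper_force: 35.0
t: 8.45
ee_pos: [0.6791, -0.0859, 0.0209]
tcp_rot: [3.141, 0.0, 1.577]
ft_force: [0.1, -0.1, -1.0]
width: 0.0585
gripper_force: 35.0
```

```bash
python3 -m creep '[[[0,0,0],0],[[0,0,0],0],[[0,0,0],0],[[0,0,20],0],[[0,0,50],0],[[0,0,55],0],[[0,0,55],0]]' -0.62
python3 -m creep '[[[-30,46,0],0.01],[[-30,46,0],0.01],[[-30,46,0],0.01],[[-30,46,0],0.01],[[-30,46,0],0.01],[[-30,46,0],0.01],[[-30,46,0],0.01],[[-30,46,0],0]]' -1
python3 -m creep '[[[-29,48,0],0],[[0,0,0],0]]'
python3 w.py elbow_small .41 .33 -1.5 w_es.png
```

```text
t: 9.32
ee_pos: [0.6789, -0.0859, 0.2042]
tcp_rot: [3.139, 0.0, 1.577]
ft_force: [0.2, -0.1, -0.4]
width: 0.0761
gripper_force: 0.0
t: 10.32
ee_pos: [0.438, 0.2836, 0.2026]
tcp_rot: [3.138, -0.001, 1.647]
ft_force: [0.1, 0.6, -0.2]
width: 0.0938
gripper_force: 0.0
t: 10.58
ee_pos: [0.408, 0.333, 0.2025]
tcp_rot: [3.139, -0.002, 1.653]
ft_force: [0.3, -0.6, 0.3]
width: 0.094
gripper_force: 0.0
tcp [0.408  0.333  0.2025] [ 3.139e+00 -2.000e-03  1.653e+00] t 10.575 exp px [[259. 175.]]
0.66 [170. 262.] 1297 [0.413 0.337 0.02 ]
elbow_small [ 0.1179  0.4141  0.3342 -1.4539]
```

View pics/w_es.png

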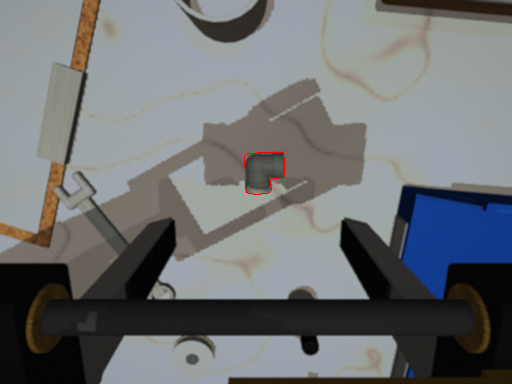

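The fit sits on the small elbow at (265,172), and the bottle's cap at (305,320) is well clear.

```bash
python3 -m creep '[[[5,1,-40],0.034],[[0,0,-50],0],[[0,0,-45],0],[[0,0,-30],0],[[0,0,-15],0],[[0,0,-5],0],[[0,0,0],0]]' -1
python3 -m creep '[[[0,0,0],0],[[0,0,0],0],[[0,0,0],0],[[0,0,0],0],[[0,0,0],0],[[0,0,0],0],[[0,0,0],0],[[0,0,0],0]]' 1 25

```

```text
t: 11.55
ee_pos: [0.416, 0.3312, 0.0166]
tcp_rot: [3.14, -0.001, 1.68]
ft_force: [0.4, -0.5, 0.1]
width: 0.094
gripper_force: 0.0
t: 12.55
ee_pos: [0.4149, 0.3311, 0.0155]
tcp_rot: [3.141, -0.0, 1.681]
ft_force: [-0.6, 0.1, -0.1]
width: 0.0416
gripper_force: 25.0
```

```bash
python3 -m creep '[[[0,0,0],0],[[0,0,25],0],[[0,0,50],0],[[0,0,50],0],[[0,0,20],0],[[22,-53,0],-0.01],[[22,-53,0],-0.01],[[22,-53,0],-0.01]]'
python3 -m creep '[[[22,-53,0],-0.01],[[22,-53,0],-0.01],[[22,-53,0],-0.01],[[23,-53,0],-0.01],[[23,-53,0],-0.01],[[23,-53,0],-0.01],[[23,-53,0],-0.01],[[25,-57,0],-0.01]]'
python3 -m creep '[[[0,0,-20],0],[[0,0,-40],0],[[0,0,-40],0],[[0,0,-23],0],[[0,0,-10],0],[[0,0,-4],0],[[0,0,0],0]]'
```

```text
t: 13.55
ee_pos: [0.4811, 0.1707, 0.1603]
tcp_rot: [-3.142, 0.0, 1.651]
ft_force: [1.1, -0.1, -0.8]
width: 0.0416
gripper_force: 25.0
t: 14.55
ee_pos: [0.6643, -0.2573, 0.16]
tcp_rot: [-3.141, -0.001, 1.571]
ft_force: [0.7, -1.0, -0.7]
width: 0.0419
gripper_force: 25.0
t: 15.42
ee_pos: [0.6644, -0.2558, 0.0246]
tcp_rot: [3.14, 0.001, 1.571]
ft_force: [0.2, 0.6, -0.7]
width: 0.0413
gripper_force: 25.0
```

```bash
python3 -m creep '[[[0,0,-3],0],[[0,0,-1],0],[[0,0,0],0]]'
python3 -m creep '[[[0,0,-0.5],0],[[0,0,0],0]]'
```

```text
t: 15.8
ee_pos: [0.664, -0.256, 0.0197]
tcp_rot: [3.141, 0.0, 1.571]
ft_force: [-0.2, 0.2, -0.1]
width: 0.0416
gripper_force: 25.0
t: 16.05
ee_pos: [0.664, -0.256, 0.0195]
tcp_rot: [3.141, 0.0, 1.571]
ft_force: [-0.6, 0.3, 1.0]
width: 0.0417
gripper_force: 25.0
```

```bash
python3 -m creep '[[[0,0,0],0],[[0,0,0],0],[[0,0,0],0],[[0,0,20],0],[[0,0,50],0],[[0,0,55],0],[[0,0,55],0]]' -0.5
python3 -m creep '[[[-45,26,0],-0.058],[[-45,26,0],-0.058],[[-45,26,0],-0.058],[[-44,28,0],-0.058],[[0,0,0],0]]' -1
python3 w.py tee .485 -.15 1.34 w_tee.png
```

```text
t: 16.92
ee_pos: [0.6639, -0.2559, 0.2027]
tcp_rot: [3.139, 0.001, 1.571]
ft_force: [0.5, 0.1, 0.4]
width: 0.0706
gripper_force: 0.0
t: 17.55
ee_pos: [0.4825, -0.1482, 0.2005]
tcp_rot: [3.14, 0.0, 1.34]
ft_force: [1.6, 0.4, -0.6]
width: 0.0941
gripper_force: 0.0
tcp [ 0.4825 -0.1482  0.2005] [3.14 0.   1.34] t 17.55 exp px [[260. 174.]]
0.82 [171. 265.] 2858 [ 0.49  -0.149  0.02 ]
tee [ 0.0314  0.4899 -0.1476  1.3265]
```

View pics/w_tee.png

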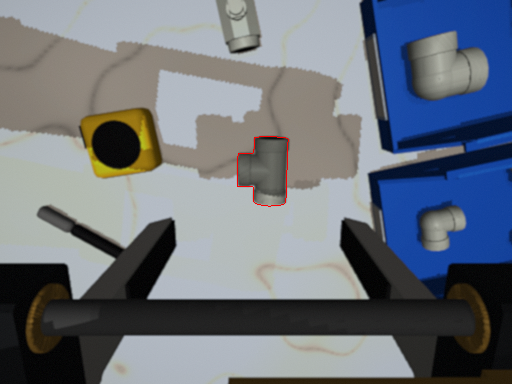

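The fit is tight on the tee at (265,171). The large elbow at (445,68) and small elbow at (440,228) are lying in their bins.

```bash
python3 -m creep '[[[4,1,-40],-0.014],[[0,0,-50],0],[[0,0,-45],0],[[0,0,-30],0],[[0,0,-14],0],[[0,0,-4],0],[[0,0,0],0]]' -1
python3 -m creep '[[[0,0,0],0],[[0,0,0],0],[[0,0,0],0],[[0,0,0],0],[[0,0,0],0],[[0,0,0],0],[[0,0,0],0],[[0,0,0],0]]' 1 35

```

```text
t: 18.52
ee_pos: [0.4902, -0.1495, 0.0172]
tcp_rot: [3.139, 0.0, 1.325]
ft_force: [0.1, 1.2, 0.3]
width: 0.094
gripper_force: 0.0
t: 19.52
ee_pos: [0.4884, -0.1488, 0.0161]
tcp_rot: [-3.14, 0.0, 1.325]
ft_force: [-3.9, 0.5, 3.5]
width: 0.0513
gripper_force: 35.0
```

```bash
python3 -m creep '[[[0,0,0],0],[[0,0,25],0],[[0,0,50],0],[[0,0,50],0],[[0,0,20],0],[[0,0,0],0]]'
python3 -m creep '[[[18,49,0],0.03],[[18,49,0],0.03],[[18,49,0],0.03],[[18,50,0],0.03],[[19,50,0],0.03],[[19,50,0],0.03],[[19,50,0],0.03],[[20,50,0],0.03]]'
python3 -m creep '[[[0,0,-20],0],[[0,0,-40],0],[[0,0,-40],0],[[0,0,-23],0],[[0,0,-10],0],[[0,0,-4],0],[[0,0,0],0]]'
```

```text
t: 20.27
ee_pos: [0.4906, -0.1493, 0.1623]
tcp_rot: [3.136, 0.0, 1.325]
ft_force: [0.5, -0.0, -3.2]
width: 0.0514
gripper_force: 35.0
t: 21.28
ee_pos: [0.6377, 0.2497, 0.1571]
tcp_rot: [-3.138, 0.001, 1.566]
ft_force: [0.6, -1.1, -2.1]
width: 0.0511
gripper_force: 35.0
t: 22.15
ee_pos: [0.6384, 0.248, 0.0246]
tcp_rot: [3.14, -0.0, 1.565]
ft_force: [0.5, 0.1, -2.0]
width: 0.0518
gripper_force: 35.0
```

```bash
python3 -m creep '[[[0,0,-3],0],[[0,0,-1],0],[[0,0,0],0]]'
python3 -m creep '[[[0,0,-0.5],0],[[0,0,0],0]]'
```

```text
t: 22.52
ee_pos: [0.638, 0.2482, 0.0203]
tcp_rot: [3.141, -0.0, 1.565]
ft_force: [-0.3, 0.0, -2.6]
width: 0.0513
gripper_force: 35.0
t: 22.78
ee_pos: [0.6381, 0.2482, 0.0202]
tcp_rot: [3.141, -0.0, 1.565]
ft_force: [-0.4, -0.1, -0.5]
width: 0.0516
gripper_force: 35.0
```

```bash
python3 -m creep '[[[0,0,0],0],[[0,0,0],0],[[0,0,0],0],[[0,0,20],0],[[0,0,50],0],[[0,0,55],0],[[0,0,55],0]]' -0.53
python3 -m creep '[[[-29,-49,0],0],[[-29,-49,0],0],[[-29,-49,0],0],[[-29,-49,0],0],[[-28,-50,0],0],[[0,0,0],0]]' -1
python3 w.py valve .494 .002 1.54 w_valve.png
```

```text
t: 23.65
ee_pos: [0.6379, 0.2481, 0.2032]
tcp_rot: [3.139, -0.001, 1.565]
ft_force: [0.1, -0.3, -0.2]
width: 0.072
gripper_force: 0.0
t: 24.4
ee_pos: [0.4929, -0.0005, 0.2017]
tcp_rot: [3.138, 0.001, 1.56]
ft_force: [-0.4, 0.1, 0.6]
width: 0.0944
gripper_force: 0.0
tcp [ 0.4929 -0.0005  0.2017] [3.138e+00 1.000e-03 1.560e+00] t 24.4 exp px [[258. 170.]]
0.73 [161. 265.] 2415 [0.501 0.011 0.02 ]
valve [0.0452 0.4982 0.0049 1.5482]
```

View pics/w_valve.png

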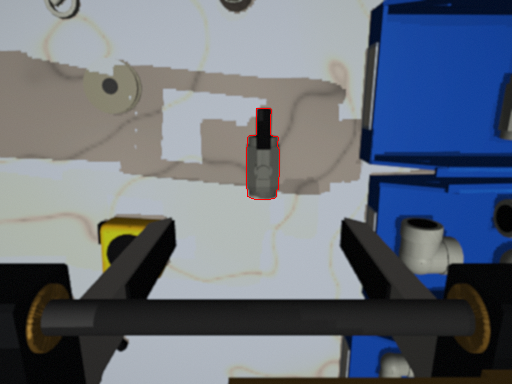

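The fit is on the valve at (263,165), with the lever towards the top of the image. The tape measure at (130,240) is clear of the fingers.

```bash
python3 -m creep '[[[4,3,-40],-0.014],[[0,0,-50],0],[[0,0,-45],0],[[0,0,-30],0],[[0,0,-14],0],[[0,0,-5],0],[[0,0,0],0]]' -1
python3 -m creep '[[[0,0,0],0],[[0,0,0],0],[[0,0,0],0],[[0,0,0],0],[[0,0,0],0],[[0,0,0],0],[[0,0,0],0],[[0,0,0],0]]' 1 35

```

```text
t: 25.38
ee_pos: [0.4989, 0.0054, 0.0165]
tcp_rot: [3.14, 0.0, 1.551]
ft_force: [-1.1, 0.8, -0.2]
width: 0.0936
gripper_force: 0.0
t: 26.38
ee_pos: [0.4981, 0.0051, 0.0155]
tcp_rot: [3.141, 0.0, 1.551]
ft_force: [0.9, -0.1, -1.0]
width: 0.0337
gripper_force: 35.0
```

```bash
python3 -m creep '[[[0,0,0],0],[[0,0,25],0],[[0,0,50],0],[[0,0,50],0],[[0,0,20],0],[[0,0,0],0]]'
python3 -m creep '[[[43,16,0],0],[[43,16,0],0],[[42,16,0],0],[[42,17,0],0],[[0,0,0],0]]'
python3 -m creep '[[[0,0,-20],0],[[0,0,-40],0],[[0,0,-40],0],[[0,0,-23],0],[[0,0,-10],0],[[0,0,-4],0],[[0,0,0],0]]'
python3 -m creep '[[[0,0,-3],0],[[0,0,-1],0],[[0,0,0],0]]'
```

```text
t: 27.12
ee_pos: [0.4986, 0.0051, 0.1619]
tcp_rot: [3.139, 0.0, 1.551]
ft_force: [0.5, -0.1, -3.1]
width: 0.0335
gripper_force: 35.0
t: 27.75
ee_pos: [0.6681, 0.0712, 0.1545]
tcp_rot: [-3.134, 0.0, 1.552]
ft_force: [-1.6, -0.5, -3.7]
width: 0.0337
gripper_force: 35.0
t: 28.62
ee_pos: [0.6682, 0.07, 0.0245]
tcp_rot: [3.14, -0.0, 1.551]
ft_force: [-0.7, 0.4, -1.6]
width: 0.0342
gripper_force: 35.0
t: 29.0
ee_pos: [0.668, 0.0701, 0.0197]
tcp_rot: [3.141, 0.0, 1.551]
ft_force: [0.3, -0.0, -2.8]
width: 0.0339
gripper_force: 35.0
```

```bash
python3 -m creep '[[[0,0,-0.5],0],[[0,0,0],0]]'
python3 -m creep '[[[0,0,0],0],[[0,0,0],0],[[0,0,0],0],[[0,0,20],0],[[0,0,50],0],[[0,0,55],0],[[0,0,55],0]]' -0.4
python3 -m creep '[[[-50,0,0],0],[[-60,0,10],0],[[-60,0,10],0],[[-60,0,10],0],[[-60,0,0],0],[[-60,0,0],0],[[0,0,0],0]]' -1
python3 - <<'E'
from h import *
im=snap("top","end.png")
cv2.imwrite("pics/endc.png",cv2.resize(im[80:290,105:425,::-1],(800,525),interpolation=cv2.INTER_CUBIC))
E
```

```text
t: 29.25
ee_pos: [0.6681, 0.0702, 0.0196]
tcp_rot: [3.141, -0.0, 1.551]
ft_force: [-0.7, 0.1, 0.1]
width: 0.0341
gripper_force: 35.0
t: 30.12
ee_pos: [0.6679, 0.0701, 0.2027]
tcp_rot: [3.139, -0.0, 1.551]
ft_force: [-0.4, 0.3, 0.8]
width: 0.0654
gripper_force: 0.0
t: 31.0
ee_pos: [0.3155, 0.0703, 0.2312]
tcp_rot: [3.135, -0.0, 1.552]
ft_force: [-0.1, -0.8, 0.8]
width: 0.0941
gripper_force: 0.0
```

View pics/endc.png

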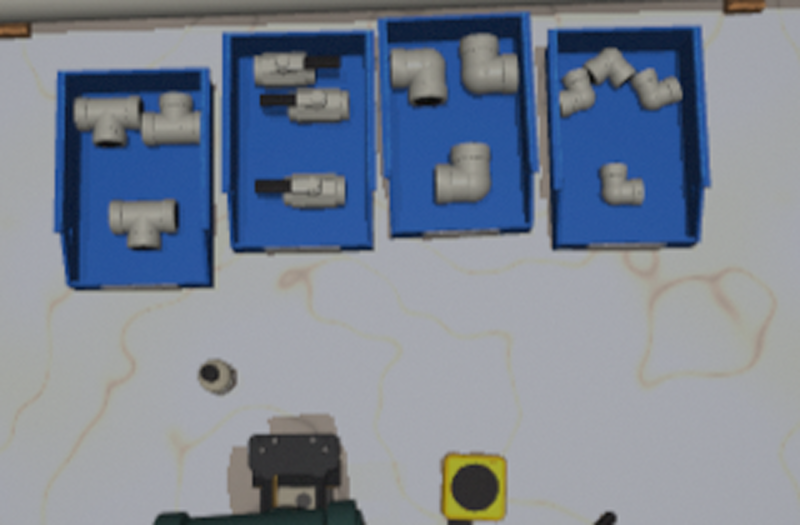

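The end picture shows all four fittings flat on the floors of their bins, in front of the stock: tee (143,222), valve (310,190), large elbow (465,172), small elbow (620,185). The bottle is still standing at (217,376).

```bash
python3 -c "
from rig import robot
print(robot.sign_off())"
```

```text
the job is handed in; nothing more can be done
None
```

All four fittings are set down in the empty front of their matching bins, the bottle is still standing, and the job was handed in at about 31 s of the 83 s allowed.

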